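# Fit the keyed spindle in the press hub and hold it down

## Robot

A 6-joint arm with a two-finger parallel gripper is mounted at the origin on the work surface. World frame = base frame: x ahead of the robot, y to its left, z up, the work surface at z = 0. Lengths are in mm, angles in rad, forces in N, time in s.
With the tool pointing down it reaches from about 400 to 825 mm from the base axis. Payload 7 kg.
Tool frame: the origin (TCP) lies at the very end of the fingers, on their centre line; the grasp point (between the pads) lies 19 mm behind it; z points along the fingers, y is the line along which they close (so a half turn about z gives the same grasp; the last joint's range is limited). The gripper opens to 88 mm and grips with 3 to 60 N. Pads are 19 mm wide; open, the fingers measure 130 mm over their backs; the gripper's body (78 mm by 193 mm) begins 47 mm behind the grasp point.
Start: joints at [-0.953, 0.359, 0.012, 0, -1.224, -0.288], TCP at [218.574, -638.608, 226.561] pointing down, gripper open.
Joint ranges: [-3.07, 3.07], [-1.43, 2.12], [-1.02, 1.25], [-3.03, 1.67], [-3.05, -0], [-3.03, 3.03]. Speed limits (rad/s): [2.39, 2.39, 3.01, 3.14, 3.14, 3.14].

## Interface

Orientations are given as a unit quaternion [x, y, z, w].
In Python, from plant import bot gives the robot as it stands. Calls block until the motion is done:
- bot.move_ptp(position, orientation): joint-space move of the TCP to a pose.
- bot.line_to(position, velocity=150, ori=None): straight line of the TCP; ori=None keeps the orientation; velocity is the mean speed in mm/s.
- bot.move_joints(angles): joint-space move.
- bot.move_gripper(opening, force=None): finger opening in mm; force is the grip in N (None keeps the last); returns when the fingers have stopped.
- bot.pause(seconds).
- bot.solve_ik(position, orientation): joint angles nearest the present ones, or None.
- bot.read_state(): the state.
- bot.camera(name): name is "scene" or "side" or "wrist"; returns the picture (384x512x3 uint8, red, green, blue); there is no depth.
- bot.get_calibration(name): a dict with "fx", "fy", "cx", "cy" (pixels), "distortion" ([k1, k2, p1, p2, k3] as OpenCV has them; the pictures are not rectified), "view" (4x4, takes a point from world to camera coordinates); the wrist camera has in their place "T_tool_cam" (4x4, takes a point from camera to tool coordinates, whose origin is the TCP and whose axes are the flange's). Camera axes: x right, y up, looking along -z (the intrinsics and any distortion apply to the point x, -y, -z); pixel columns grow to the right and rows downward; lengths in mm; the calibration is good to about 2 mm. A picture is of the moment at which its call begins: read the wrist's pose just before it. get_calibration takes no time and is no camera call.
A pose or a line that the arm cannot do raises bot.Unreachable and nothing moves.
- bot.close_job(): hands the job in; it is judged then, once.
The state is a dict: "t": time; "joint_pos": joint angles; "qvel": joint speeds; "tau": joint torques, N m; "tcp_pos": TCP position; "eef_rot": TCP orientation; "contact_force": force on the tool from outside, world axes, zero at the start; "moment": the same for the moment, N m; "width": finger opening in mm; "finger_force": force on a finger pad.
Only numpy, scipy, OpenCV 4.12 (cv2) and the standard library are available. Lean on these libraries where they do the work, as an engineer would, in place of code of your own. Each camera call takes 0.05 s, during which the arm holds its last target. There are 200 camera calls.

## Task

First press the proud metal cover ring of the press's drive head fully down around the hub. Then take the wooden-handled spindle from its rest, push its shaft upright into the hub, turning it until the key slips into the keyway, and keep pushing against the sprung plunger until the collar sits on the hub. Finish still gripping the spindle and holding it fully home (the spring lifts it if you let go), and leave the other things on the bench alone.

Things in the scene. Friction and masses are not known exactly. Their poses are not given: they have to be found in the camera images.
- hub_mouth (a point): Centre of the steel hub's top face, the mouth of its vertical keyed bore, 75 mm above the bench; z up, x along the keyway. Hub 44 mm across. Bore 20 mm in diameter; one keyway, 10 mm wide, reaches 15.5 mm from the axis towards +x; the top 3 mm of both are 1 to 1.5 mm wider a side. A brass plunger stands in the bore.
- press: The press's drive head, fixed to the bench: dark base plate 180 x 150 x 10 mm, grey square housing 124 x 124 mm, top 61 mm above the bench, with the hub in its middle. Origin on the hub's axis at bench height, x along the keyway. A round boss with a stub shaft stands out of the housing's side wall on the keyway's side (+x).
- cover_top (a point): Centre of the top plane of the flat aluminium cover ring round the hub, on the hub's axis (the ring's middle is empty: the hub stands there). 110 mm outside, 48 mm inside, 8 mm thick: press it anywhere 24 to 55 mm from the axis. Fully down its top is 71 mm above the bench, 4 mm below the hub's top face.
- cover (a joint): How far the cover ring is pressed down: 0 = 10 mm proud, 0.010 = fully down on its stop; starts 7 to 10 mm proud. It is guided straight, stays where it is left and needs about 7 N to move.
- plunger (a joint): How far the sprung plunger in the bore is pushed down. At 0 its top is 30 mm below the hub's top face; 0.015 when the spindle's collar sits on the hub. Pushes up with 6 N at 0 and 12 N at 0.015.
- spindle_grip (a point): Middle of the spindle's round dark wooden handle (30 mm in diameter, 64 mm long), on its axis; z up along the handle, x towards the key. The spindle, 0.17 to 0.35 kg and 115 mm long, starts upright, its collar on the rest. Collar underside 38 mm and shaft tip 83 mm below this point. Fully home: this point is 38 mm above hub_mouth, its x along the keyway.
- spindle_collar (a point): Centre of the underside of the spindle's steel collar (54 mm in diameter, 6 mm thick), same axes. Below it the steel shaft, 18 mm in diameter, 45 mm long, foot tapered. A small tab on the collar, out to 38 mm from the axis, points the same way as the key. Fully home it lies on the hub's top face.
- spindle_key (a point): Lower end of the spindle's one key, 11 mm out from the axis, same axes. The key is 8 mm wide, reaches 14 mm from the axis, begins 12 mm above the shaft's tip and runs up to the collar: the plain tip enters the bore first, then the key meets the hub with the collar still 33 mm above it.
- rest: Wooden U-shaped rest fixed to the bench, 90 x 96 mm and 60 mm high on a base board 110 x 115 x 8 mm; origin at its underside's centre; the slot, 32 mm wide, opens towards its +x. The spindle lifts straight up out of it.
- tape: Roll of masking tape lying flat, 100 mm across, 25 mm high; leave alone. Origin at its underside's centre.
- glue: White glue bottle standing, 48 mm across, 120 mm high; leave alone. Origin at its underside's centre.
- brush: Brush lying on the bench; leave alone.
- nip_weight: Dark steel block 70 x 50 x 35 mm; leave alone. Origin at its underside's centre.
Things that resemble listed ones, but are neither listed nor needed, are in the scene too. There is more than one size of the part that bears spindle_grip; the job needs the smallest.

How it is judged (in metres and radians):
On the way, in this order (a step that is already met when the one before it is completed fails the run):
1. the cover ring is pressed fully down (within 1.5 mm) while the spindle is still away from the hub (value of joint cover above 0.0085 m and horizontal distance between spindle_grip and hub_mouth above 0.06 m), for 0.2 s.
2. the spindle's key is in the keyway: collar less than 22 mm above the hub, shaft upright in the bore (horizontal distance between spindle_grip and hub_mouth below 0.006 m and angle between the x axis of spindle_grip and the x axis of hub_mouth, either way round below 0.2 rad and angle between spindle_grip's own z axis and vertical below 0.1 rad and z of spindle_grip in the frame of hub_mouth below 0.06 m), for 0.1 s.
At the end, for the whole second after the job is handed in: Cover ring within 1.5 mm of fully down; spindle upright in the bore (6 mm, 0.1 rad), key in line with the keyway (0.2 rad), collar within 2.5 mm of the hub face, plunger down over 12 mm and pushing on the shaft with over 4 N; fingers still gripping it (over 2 N); spindle at rest (value of joint cover above 0.0085 m and horizontal distance between spindle_grip and hub_mouth below 0.006 m and angle between the x axis of spindle_grip and the x axis of hub_mouth, either way round below 0.2 rad and angle between spindle_grip's own z axis and vertical below 0.1 rad and z of spindle_grip in the frame of hub_mouth below 0.0405 m and value of joint plunger above 0.012 m and contact force between spindle and plunger above 4 N and contact force between the fingers and spindle above 2 N and linear speed of spindle below 0.02 m/s); the arm keeps its last pose, push and grip.
It fails at once if a bystander (tape, glue, brush, weight) is moved more than 30 mm (distance of any of tape, glue, brush, nip_weight from where it was at the start of the episode above 0.03 m).
It also fails if it takes over 58 s, if anything falls off the work surface, if the arm or the gripper's body presses on something with over 40 N, if the wrist force passes 120 N, or if a joint passes its speed limit or range.

## Working session

There is one attempt and no reset: what is moved stays moved. The work goes in short steps, each a Python script; the robot and the scene stay as the last script left them, time stands still between calls to the robot, and variables do not carry over. Pictures are saved under pics/ and viewed, at most 10 in all, crops included, and the job is handed in when it is done.

```bash
ls; mkdir -p pics; python3 - <<'E'
from plant import bot
import cv2,numpy as np
for n in("scene","side","wrist"):
    im=bot.camera(n); cv2.imwrite(f"pics/{n}0.png",im[:,:,::-1]); c=bot.get_calibration(n); print(n,{k:np.round(v,4).tolist() for k,v in c.items()})
s=bot.read_state(); print(s)
a=cv2.imread("pics/scene0.png");b=cv2.imread("pics/side0.png")
cv2.imwrite("pics/both.png",cv2.resize(np.hstack([a,b]),(800,300)))
cv2.imwrite("pics/sceneb.png",cv2.resize(a,(800,600),interpolation=cv2.INTER_CUBIC))
cv2.imwrite("pics/sideb.png",cv2.resize(b,(800,600),interpolation=cv2.INTER_CUBIC))
E
```

```text
pics
scene {'fx': 461.5253, 'fy': 461.5253, 'cx': 248.204, 'cy': 191.0923, 'distortion': [0.0004, 0.0, 0.0, 0.0, 0.0], 'view': [[0.6408, 0.7677, 0.0099, -405.1246], [-0.6628, 0.5466, 0.5118, 353.2614], [0.3875, -0.3345, 0.8591, -1699.4149], [0.0, 0.0, 0.0, 1.0]]}
side {'fx': 347.0354, 'fy': 347.0354, 'cx': 255.4055, 'cy': 187.009, 'distortion': [0.037, 0.0, 0.0, 0.0, 0.0], 'view': [[0.993, -0.1179, -0.0079, -615.5375], [0.0824, 0.6429, 0.7615, -121.1718], [-0.0847, -0.7568, 0.6481, -904.9714], [0.0, 0.0, 0.0, 1.0]]}
wrist {'fx': 299.1242, 'fy': 299.1242, 'cx': 252.1962, 'cy': 186.1214, 'distortion': [-0.0144, 0.0, 0.0, 0.0, 0.0], 'T_tool_cam': [[0.0005, 0.9604, 0.2785, 75.4584], [1.0, -0.0004, -0.0004, 0.2592], [-0.0003, 0.2785, -0.9604, -158.4627], [0.0, 0.0, 0.0, 1.0]]}
{'t': 0.15, 'joint_pos': array([-9.52864894e-01,  3.59246919e-01,  1.12875265e-02, -2.60312675e-04,
       -1.22408269e+00, -2.88106000e-01]), 'qvel': array([ 0.0002065 , -0.00336372,  0.00179074,  0.0008719 ,  0.00057737,
        0.00030797]), 'tau': array([-6.27547797e-04, -5.83275676e+01,  2.93289971e+01,  7.00121373e+00,
        8.76466016e-03, -1.07570493e-04]), 'tcp_pos': array([ 218.48618389, -638.28537404,  225.82891519]), 'eef_rot': array([-1.64122495e-01,  9.86439762e-01,  6.13612788e-04, -1.62583131e-04]), 'contact_force': array([-0.31060135, -0.65832337, -0.40744132]), 'moment': array([ 5.61243351e-05,  1.34345289e-02, -9.49327844e-03]), 'finger_force': 0.0, 'width': 87.46294589793227}
```

View pics/sceneb.png

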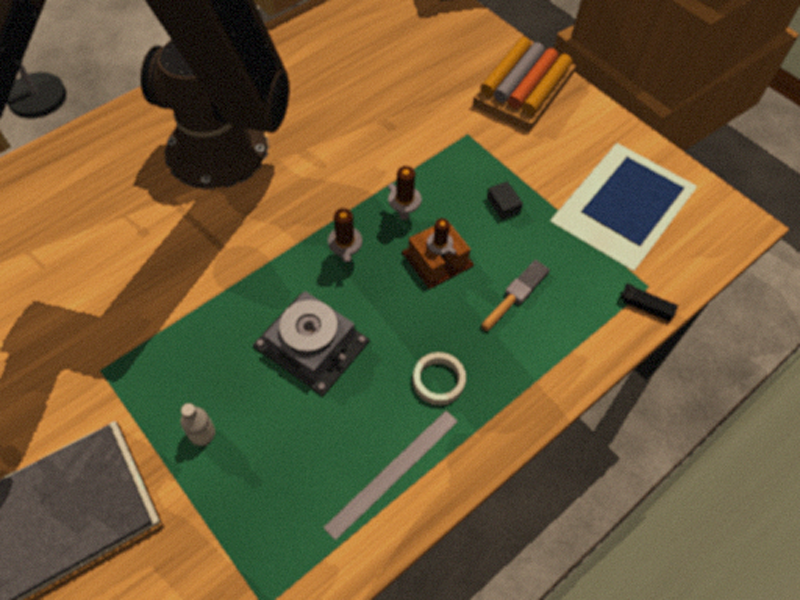

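View pics/sideb.png

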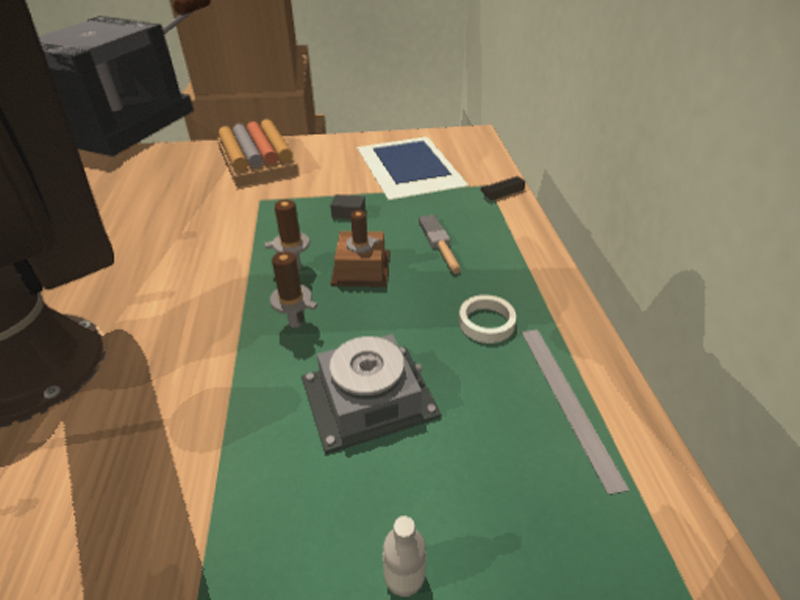

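Three spindles are visible. In scene-800 pixels they are at (344,232) and (405,188), both larger and outside any rest, and at (442,235), which has the smallest handle and sits in the wooden U-rest. The last one fits the description. The press is at (308,325) in the scene view and (368,363) in the side view. Next I'll measure roughly and take close wrist views.

```bash
cat > h.py <<'E'
from plant import bot
import cv2,numpy as np
from scipy.spatial.transform import Rotation as R
def cam(n,st=None):
    c=bot.get_calibration(n)
    if n=="wrist":
        T=np.eye(4);T[:3,:3]=R.from_quat(st["eef_rot"]).as_matrix();T[:3,3]=st["tcp_pos"];W=T@np.array(c["T_tool_cam"])
    else: W=np.linalg.inv(np.array(c["view"]))
    K=np.array([[c["fx"],0,c["cx"]],[0,c["fy"],c["cy"]],[0,0,1]]);return W,K,np.array(c["distortion"],float)
def ray(C,uv):
    W,K,d=C;p=cv2.undistortPoints(np.array([[uv]],float),K,d)[0,0]
    return W[:3,3],W[:3,:3]@np.array([p[0],-p[1],-1])
def atz(C,uv,z):
    o,v=ray(C,uv);return o+v*(z-o[2])/v[2]
def tri(rs):
    A=np.zeros((3,3));b=np.zeros(3);
    for o,v in rs:
        v=v/np.linalg.norm(v);P=np.eye(3)-np.outer(v,v);A+=P;b+=P@o
    return np.linalg.solve(A,b)
def proj(C,X):
    W,K,d=C;p=np.linalg.inv(W)@np.append(X,1);p=p[:3]*[1,-1,-1]
    return cv2.projectPoints(p.reshape(1,1,3),np.zeros(3),np.zeros(3),K,d)[0].ravel()
def down(yaw): # tool z down; tool x at angle yaw
    c,s=np.cos(yaw),np.sin(yaw)
    return R.from_matrix(np.array([[c,s,0],[s,-c,0],[0,0,-1]])).as_quat()
def shot(name):
    s=bot.read_state();im=bot.camera("wrist");cv2.imwrite(f"pics/{name}.png",im[:,:,::-1]);np.savez(f"pics/{name}.npz",eef_rot=s["eef_rot"],tcp_pos=s["tcp_pos"]);return s
E
python3 - <<'E'
from h import *
a,b=cam("scene"),cam("side")
for n,p,q in[("hub",(308,325),(368,363)),("spin top",(442,225),(359,213)),("tape",(440,379),(488,320)),("glue top",(188,410),(404,524)),("weight",(505,200),(348,207)),("sp2top",(343,215),(286,258)),("sp3top",(405,172),(287,205))]:
    p=np.array(p)*.64;q=np.array(q)*.64;X=tri([ray(a,p),ray(b,q)]);print(n,X.round(),(proj(a,X)-p).round(1))
print(R.from_quat(bot.read_state()["eef_rot"]).as_matrix().round(2))
E
```

```text
hub [ 558. -136.   78.] [0.  0.3]
spin top [569. 191. 130.] [-0.  -0.3]
tape [780.   8.   4.] [-0.   0.6]
glue top [ 579. -404.  118.] [ 0.1 -0.3]
weight [549. 411.  12.] [0.  0.2]
sp2top [440.  44. 149.] [0.2 0.7]
sp3top [435. 209. 149.] [0.2 0.9]
[[-0.95 -0.32 -0.  ]
 [-0.32  0.95  0.  ]
 [ 0.    0.   -1.  ]]
```

```bash
python3 - <<'E'
from h import *
q=down(np.pi)
print(bot.solve_ik([558,-136,225],q))
bot.move_ptp([558,-136,225],q); bot.pause(.2); s=shot("hub"); print(s["t"],s["tcp_pos"].round(1),s["contact_force"].round(1))
bot.move_ptp([569,191,250],q); bot.pause(.2); s=shot("spin"); print(s["t"],s["tcp_pos"].round(1),s["joint_pos"].round(2))
for n in("hub","spin"):
    cv2.imwrite(f"pics/{n}b.png",cv2.resize(cv2.imread(f"pics/{n}.png"),(800,600),interpolation=cv2.INTER_CUBIC))
E
```

```text
[ 0.10142639  0.19518981 -0.21749265  0.         -1.15811386 -1.67222271]
2.525 [ 557.9 -136.6  224.9] [ 0.1 -0.  -0.5]
4.0167 [569.2 189.8 250. ] [ 0.65  0.22 -0.12  0.   -1.22 -2.22]
```

View pics/hubb.png

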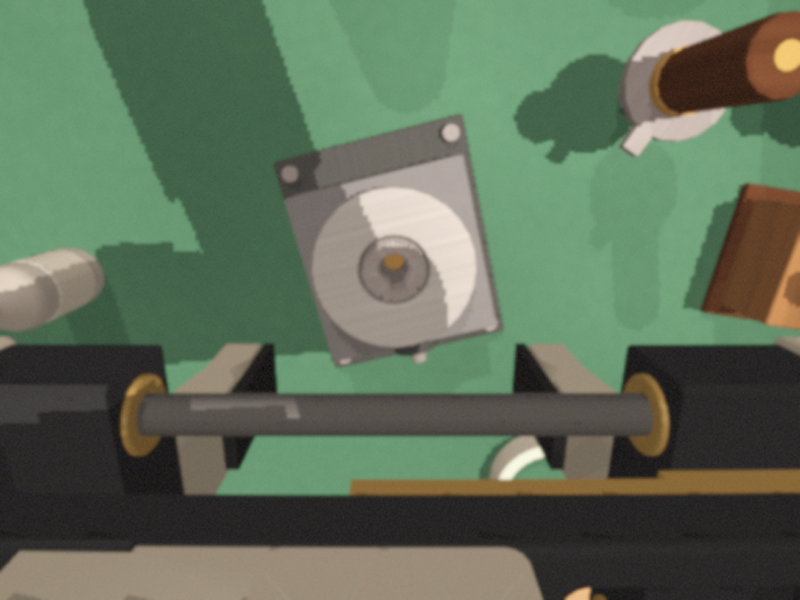

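View pics/spinb.png

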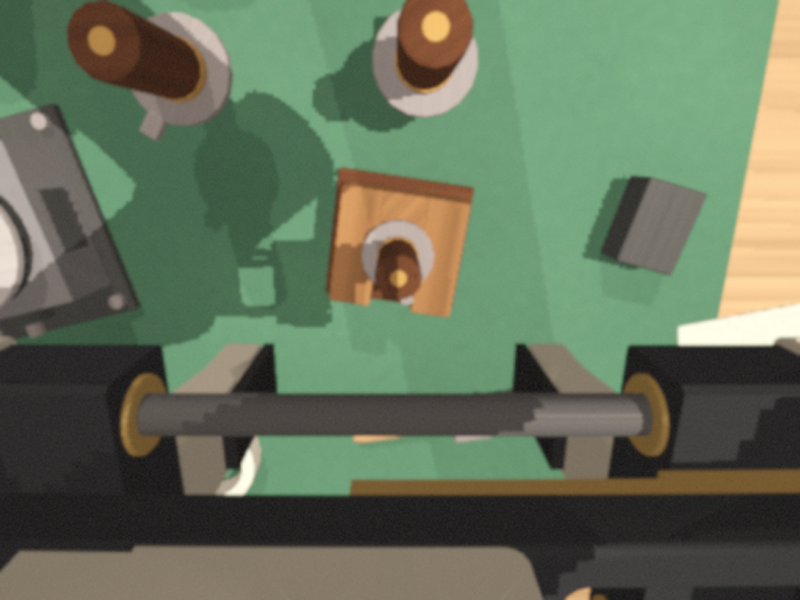

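The hub view shows the ring centred at (394,268), with the boss and stub shaft at (412,352), so the keyway points to about world +x. The rest view shows the small spindle's collar at (398,255), handle top at (399,279) and tab near (406,298). I'll enlarge both.

```bash
python3 - <<'E'
import cv2,numpy as np
a=cv2.imread("pics/hub.png")[140:205,220:285];b=cv2.imread("pics/spin.png")[135:200,222:287]
f=lambda x:cv2.resize(x,(400,400),interpolation=cv2.INTER_CUBIC)
cv2.imwrite("pics/crop.png",np.hstack([f(a),f(b)]))
E
```

```text
(no output)
```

View pics/crop.png

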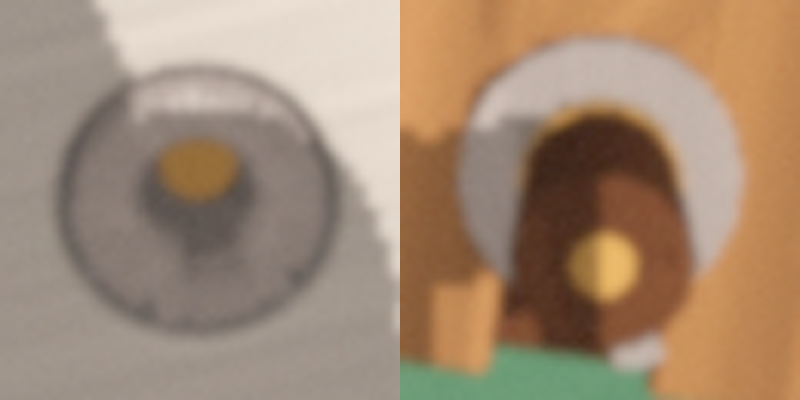

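```bash
python3 - <<'E'
from h import *
from scipy.optimize import least_squares
H=cam("wrist",np.load("pics/hub.npz"));S=cam("wrist",np.load("pics/spin.npz"))
k=400/65
ph=lambda u,v:(220+u/k,140+v/k); ps=lambda u,v:(222+(u-400)/k,135+v/k)
hub=atz(H,ph(198,199),75);print("hub",hub.round(1),"keyway",(atz(H,ph(203,255),75)-hub).round(1))
print("hub diam",np.linalg.norm(atz(H,ph(62,199),75)-atz(H,ph(335,199),75)))
for z in(79,81): 
    L=[atz(H,(np.array(p))*.64,z) for p in[(312,268),(476,268),(394,188),(394,348)]];print(z,"ring",np.mean(L,0).round(1),np.linalg.norm(L[0]-L[1]).round(1),np.linalg.norm(L[2]-L[3]).round(1))
M=[((-90,-75,10),(276,163)),((-90,75,10),(463,115)),((-62,62,61),(467,155)),((-62,-62,61),(284,197)),((62,62,61),(501,328))]
def f(p,full=0):
    c,s=np.cos(p[2]),np.sin(p[2]);r=[]
    for m,u in M: r.append(proj(H,[p[0]+c*m[0]-s*m[1],p[1]+s*m[0]+c*m[1],m[2]])-np.array(u)*.64)
    return np.array(r).ravel()
r=least_squares(f,[558,-136,.2],loss="soft_l1");print("press",r.x.round(3),f(r.x).reshape(-1,2).round(1).tolist())
for z in(66,74):
    c=atz(S,ps(601,181),z);t=atz(S,ps(641,368),z)-c;print(z,"collar",c.round(1),np.linalg.norm(atz(S,ps(457,181),z)-atz(S,ps(745,181),z)).round(1),"tab",t.round(1),np.hypot(*t[:2]).round(1),np.arctan2(t[1],t[0]).round(3))
for z in(130,138): print(z,"top",atz(S,ps(603,266),z).round(1))
E
```

```text
hub [ 556.5 -136.3   75. ] keyway [10.   0.9  0. ]
hub diam 46.99407740263656
79 ring [ 556.  -136.3   79. ] 109.7 110.1
81 ring [ 555.5 -136.3   81. ] 109.0 109.4
press [ 5.57302e+02 -1.34131e+02  2.36000e-01] [[-0.6, -0.3], [1.8, -0.7], [-0.5, 0.5], [2.1, 2.1], [-1.4, -1.0]]
66 collar [566.6 193.   66. ] 54.6 tab [37.3  7.9  0. ] 38.1 0.208
74 collar [564.9 192.9  74. ] 53.4 tab [36.4  7.7  0. ] 37.2 0.208
130 top [566.5 192.8 130. ]
138 top [564.4 192.7 138. ]
```

Results check out against the given sizes:
- **Spindle:** axis at (566.5,193), tab yaw 0.208, collar diameter 54.6 (54 given), tab reach 38.1 (38 given).
- **Press:** hub at (556.3,-136.3), yaw about 0.236, ring diameter 109.7 (110 given).

Now I'll press the cover with both fingertips, straddling the hub.

```bash
python3 - <<'E'
from h import *
q=down(np.pi+.23);c=np.array([556.3,-136.3])
bot.move_gripper(64,20)
bot.move_ptp([*c,110],q); print(bot.read_state()["width"])
bot.line_to([*c,86],60)
f0=bot.read_state()["contact_force"][2]
for z in np.arange(84,66.5,-1.):
    bot.line_to([*c,z],25); s=bot.read_state(); f=s["contact_force"][2]-f0
    print(z,s["tcp_pos"][2].round(2),round(f,1))
    if f>22: break
bot.pause(.3);s=bot.read_state();print(s["tcp_pos"].round(1),s["contact_force"].round(1),s["t"])
bot.line_to([*c,130],120)
bot.pause(.1)
bot.line_to([*c,225],200,ori=down(np.pi)); bot.move_gripper(88); bot.pause(.2); s=shot("hub2");print(s["t"])
cv2.imwrite("pics/hub2b.png",cv2.resize(cv2.imread("pics/hub2.png")[115:235,172:332],(800,600),interpolation=cv2.INTER_CUBIC))
E
```

```text
63.94708745480149
84.0 84.13 0.1
83.0 83.06 -0.2
82.0 81.92 0.0
81.0 81.1 1.3
80.0 80.24 4.6
79.0 79.19 5.3
78.0 78.12 4.6
77.0 77.08 3.6
76.0 76.05 5.2
75.0 75.03 4.3
74.0 74.02 3.6
73.0 73.02 4.8
72.0 72.0 4.5
71.0 71.28 6.5
70.0 71.17 13.9
69.0 71.09 22.5
[ 556.6 -136.3   71.1] [-5.1  2.  22.3] 10.9
13.1333
```

View pics/hub2b.png

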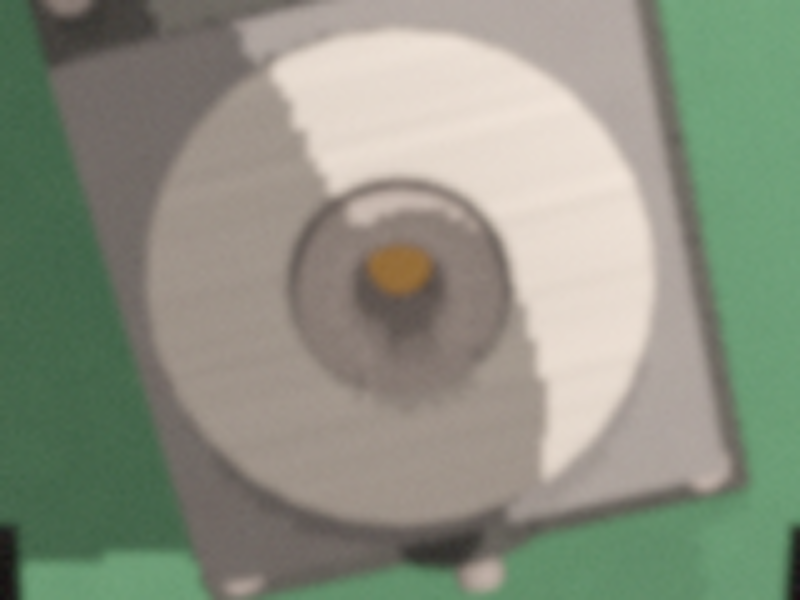

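The cover is fully down: it stopped at z = 71.1 (71 given), and the ring is now flush around the hub. The ring spans (147..657, 28..527) in this crop, with the keyway below the bore near (400,350). Next I'll refine the press yaw, then fetch the spindle.

```bash
python3 - <<'E'
from h import *
H=cam("wrist",np.load("pics/hub2.npz"))
p=lambda u,v:(172+u/5,115+v/5)
L=[atz(H,p(*x),71) for x in[(147,278),(657,278),(402,28),(402,527)]];c=(L[0]+L[1])/2;c[0]=(L[2]+L[3])[0]/2
print("ring",c.round(1),np.linalg.norm(L[0]-L[1]),np.linalg.norm(L[2]-L[3]))
def ed(a,b,z): d=atz(H,p(*b),z)-atz(H,p(*a),z);return np.arctan2(d[1],d[0]).round(3)
print("left",ed((50,65),(210,580),61),"right",ed((640,0),(738,470),61),"bottom",ed((510,527),(735,483),61)-np.pi/2,"top",ed((50,65),(235,15),61)-np.pi/2)
for z in(25,35,45): d=atz(H,p(480,575),z)-c;print("stub",z,d.round(1),np.arctan2(d[1],d[0]).round(3))
d=atz(H,p(400,350),75)-c;print(d.round(1))
# pick
q=down(np.pi+.208);g=np.array([566.5,193.0])
bot.move_ptp([*g,200],q); bot.line_to([*g,81],150)
s=bot.read_state();print(s["tcp_pos"].round(1),s["contact_force"].round(1))
bot.move_gripper(20,35); bot.pause(.2);s=bot.read_state();print(s["width"],s["finger_force"],s["contact_force"].round(1),s["t"])
bot.line_to([*g,175],100);bot.pause(.2);s=bot.read_state();print(s["width"],s["contact_force"].round(1),s["t"])
c,sd=bot.camera("scene"),bot.camera("side");s=shot("held")
np.savez("pics/heldv",a=c,b=sd)
cv2.imwrite("pics/heldall.png",np.hstack([cv2.resize(c[110:210,210:340,::-1],(400,308)),cv2.resize(cv2.imread("pics/held.png"),(400,308))]))
E
```

```text
ring [ 556.6 -135.8   71. ] 109.35591574814836 109.98593843825408
left 0.246 right 0.253 bottom 0.20820367320510336 top 0.2562036732051034
stub 25 [ 87.7  20.5 -46. ] 0.229
stub 35 [ 83.2  19.9 -36. ] 0.235
stub 45 [ 78.6  19.3 -26. ] 0.241
[12.4 -0.4  4. ]
[567.2 193.   81.9] [0.9 1.  1. ]
29.55892944221538 34.999998807907104 [-0.2 -1.   0.6] 16.525
29.517091371366465 [-0.8  0.3 -3.5] 17.8167
```

View pics/heldall.png

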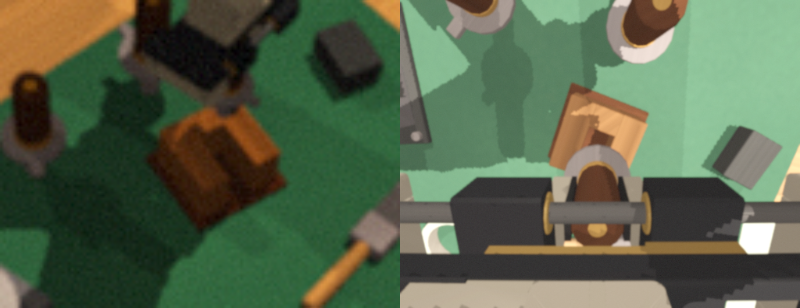

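```bash
python3 - <<'E'
import cv2
a=cv2.imread("pics/held.png")[170:320,170:340];cv2.imwrite("pics/heldc.png",cv2.resize(a,(680,600),interpolation=cv2.INTER_CUBIC))
E
```

```text
(no output)
```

View pics/heldc.png

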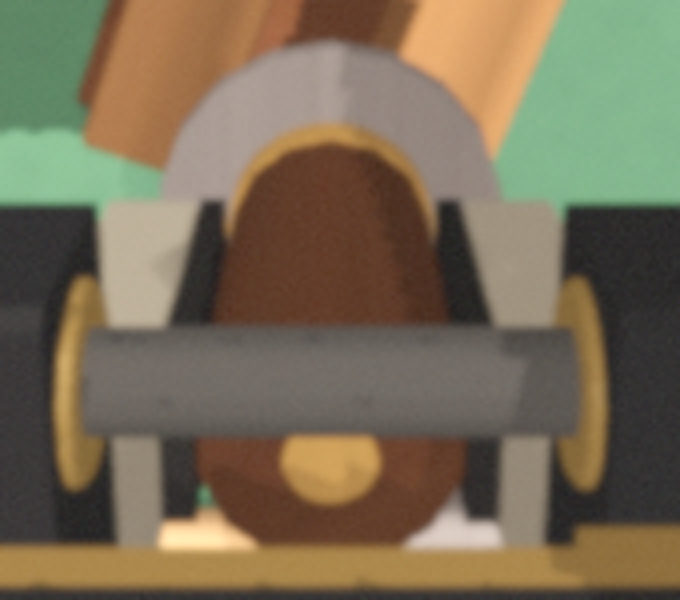

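The held crop shows the spindle upright and centred, with the collar at columns 162..500. That puts the collar centre at px 252.75, a camera bias of about 0.6 mm in y. The tab is hidden behind the handle, so the key is in line with the tool. I'll apply the bias and insert under a force guard.

```bash
cat >> h.py <<'E'
def go(x,y,z,yaw,v=40): bot.line_to([x,y,z],v,ori=down(np.pi+yaw))
def F(): s=bot.read_state();return s["tcp_pos"],s["contact_force"],s["moment"],s["t"]
E
python3 - <<'E'
from h import *
c=(557.2,-136.6)
bot.move_ptp([*c,175],down(np.pi+.24)); go(*c,150,.24,80); bot.pause(.2)
p,f0,m0,t=F();print(p.round(2),f0.round(1),t)
for z in np.arange(147,119,-1.5):
    go(*c,z,.24,30);p,f,m,t=F();print(z,p.round(1),(f-f0).round(1),(m-m0).round(2))
    if (f-f0)[2]>9 or np.hypot(*(f-f0)[:2])>10: break
print(t)
E
```

```text
[ 557.63 -136.5   150.54] [ 0.4  1.  -3.5] 19.875
147.0 [ 557.  -136.7  146.9] [-0.6 -1.2 -0.2] [ 0.   -0.04 -0.03]
145.5 [ 557.1 -136.6  145.4] [-1.3 -1.2  0.4] [-0.   -0.05 -0.02]
144.0 [ 557.1 -136.6  143.9] [-0.3 -1.6  1.8] [-0.06 -0.04 -0.08]
142.5 [ 557.1 -136.6  142.4] [-1.  -1.5  0.7] [-0.01 -0.05 -0.08]
141.0 [ 557.1 -136.6  140.9] [-0.3 -0.9  1.1] [ 0.01 -0.03 -0.02]
139.5 [ 557.1 -136.6  139.4] [-0.8  0.   0.5] [-0.    0.03 -0.1 ]
138.0 [ 557.1 -136.6  137.9] [ 0.3 -1.2  0.8] [ 0.   -0.04 -0.11]
136.5 [ 557.1 -136.6  136.4] [-0.3 -1.1 -0.7] [-0.02 -0.04 -0.01]
135.0 [ 557.1 -136.6  134.9] [-0.5 -1.4  0.3] [-0.02 -0.01 -0.06]
133.5 [ 557.1 -136.6  133.4] [-1.1 -0.4  1.2] [-0.01 -0.03 -0.06]
132.0 [ 557.1 -136.6  131.9] [-1.  -1.1 -0.1] [-0.02 -0.06 -0.05]
130.5 [ 557.1 -136.6  130.4] [-0.6 -1.   0.8] [ 0.02 -0.01 -0.02]
129.0 [ 557.1 -136.6  128.9] [ 0.4 -1.1  0.3] [ 0.   -0.08 -0.06]
127.5 [ 557.1 -136.6  127.4] [ 0.6 -0.8  0.2] [-0.01 -0.07 -0.05]
126.0 [ 557.1 -136.6  125.9] [-0.8 -0.6 -0.1] [-0.02  0.02 -0.05]
124.5 [ 557.1 -136.6  124.4] [-0.2 -1.6  0.1] [-0.05  0.   -0.06]
123.0 [ 557.1 -136.6  122.9] [-1.1 -1.4 -0.2] [-0.02 -0.06 -0.07]
121.5 [ 557.1 -136.6  121.4] [-0.3 -1.1 -0.1] [ 0.01 -0.04 -0.07]
120.0 [ 557.1 -136.6  119.9] [-0.2 -0.8  1. ] [-0.05 -0.04 -0.02]
24.625
```

The key is already about 10 mm into the keyway with no resistance. Continuing to push home.

```bash
python3 - <<'E'
from h import *
c=(557.2,-136.6); f0=np.array([.4,1,-3.5])
for z in [117,114,111,108,105,102,100,99,98,97,96,95,94,93]:
    go(*c,z,.24,30);p,f,m,t=F();print(z,p.round(1),(f-f0).round(1),m.round(2))
    if (f-f0)[2]>24 or np.hypot(*(f-f0)[:2])>15: break
bot.pause(.3);s=bot.read_state();print(s["tcp_pos"].round(2),s["contact_force"].round(1),s["width"],s["finger_force"],s["t"])
a,b=bot.camera("scene"),bot.camera("side")
cv2.imwrite("pics/home.png",np.hstack([cv2.resize(x[:,:,::-1],(400,400),interpolation=cv2.INTER_CUBIC) for x in(a[160:260,145:245],b[170:290,175:295])]))
E
```

```text
117 [ 557.  -136.6  116.7] [1.  0.  0.1] [0.01 0.   0.  ]
114 [ 557.  -136.6  113.7] [-0.9 -0.1  0.9] [-0.01 -0.02 -0.03]
111 [ 557.3 -136.6  111. ] [-0.3 -1.1  1.5] [-0.1  -0.07  0.05]
108 [ 557.5 -136.6  108.4] [-1.7 -0.6  6.9] [ 0.34  0.56 -0.02]
105 [ 557.5 -136.6  105.4] [-1.3 -0.1  7.4] [ 0.45  0.55 -0.02]
102 [ 557.4 -136.6  102.4] [-2.1 -0.3 10.1] [ 0.5   0.67 -0.02]
100 [ 557.5 -136.6  100.5] [-2.4 -1.5 10.1] [0.59 0.8  0.  ]
99 [ 557.5 -136.6   99.6] [-2.3 -0.9 10.6] [ 0.54  0.82 -0.  ]
98 [ 557.5 -136.6   98.7] [-2.9  0.1 11.1] [ 0.61  0.89 -0.01]
97 [ 557.5 -136.6   97.7] [-2.8  1.1 11.5] [ 0.64  0.91 -0.01]
96 [ 557.5 -136.6   96.7] [-1.8 -0.5 11.8] [ 0.63  0.97 -0.05]
95 [ 557.5 -136.6   96. ] [-3.1  1.  13.3] [ 0.71  1.2  -0.01]
94 [ 557.6 -136.6   95.9] [-6.3  1.8 21. ] [ 1.28  2.34 -0.02]
93 [ 557.6 -136.6   95.9] [-9.5  3.4 28.9] [1.85 3.55 0.04]
[ 557.64 -136.66   95.9 ] [-9.9  5.  24.8] 29.371240209075832 35.00904321670532 28.425
```

View pics/home.png

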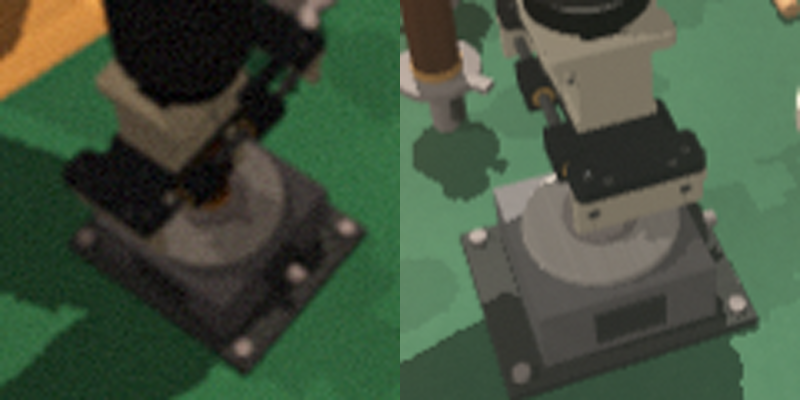

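The collar has hit a hard stop at TCP z = 95.9, after the plunger force rose from about 6 to 12 N over roughly 15 mm. The spindle is upright, gripped and held with about 28 N, so I'm handing in.

```bash
python3 -c "
from plant import bot
print(bot.close_job())"
```

```text
the job is handed in; nothing more can be done
None
```

I pressed the cover ring fully down and keyed the smallest spindle into the hub. I handed the job in at about 28 s with the spindle still gripped and its collar held on the hub; no verdict came back.

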